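# Unclip a slide cassette from the dry incubator and hold it up

### The job

Take the loaded slide cassette out of the dry incubator: press the latch pedal at the front of the incubator all the way down to its stop so that the clear hood springs up by itself, then pinch the cassette's two opposed side catches fully together between the fingers and lift the cassette straight up out of its bay. Finish holding it there by the pinched catches, still and level, about 10 cm higher than it sat and touching nothing else, with the hood left standing open; do not put it down or let go. Leave the other things on the bench where they are.

Things in the scene. Friction and masses are not known exactly. Their poses are not given: they have to be found in the camera images.
- incubator: white bench-top dry incubator for slides, fixed, 251 (x) x 210 (y) x 85 mm high without hood. Origin on the bench under the bay centre; +x runs from the pedal front to the hood hinge at the back, +y to its left seen from the front. White deck 85 mm high from x = -72 to +115 mm; before it, x = -136 to -72 mm, a grey step 50 mm high with display and pedal
- bay (a point): centre of the bay's floor, 55 mm above the bench and 30 mm below the deck. The bay holds the cassette upright with 1 mm of play all round, the cassette's x and y axes along the incubator's. A steel keeper on each long side holds down the barb of one cassette catch
- pedal_pad (a point): middle of the top of the latch pedal's 42 x 42 mm rubber pad, on a steel plate 64 (x) x 46 mm (y) at the incubator's front; level at rest, 130 mm in front of the bay centre, 84 mm above the bench, free above. The hinge pin runs along the incubator's y, 47 mm behind and 6 mm below this point, which goes down 17 mm to the stop
- pedal (a joint): angle of the latch pedal, rad: 0 at rest (up), 0.36 at its stop, pressed down. Sprung: it needs about 2 N at the pad to start and 4 N at the stop, and comes back up when let go. A hook behind the pad lets go of the hood at about 0.25 rad
- hood (a joint): angle of the clear hood, rad: 0 shut and latched, 1.9 fully open. It covers the bay, 155 (x) x 140 (y) x 52 mm high, its top 141 mm above the bench; hinged 80 mm behind the bay centre, 88 mm above the bench. Off the latch, its spring lifts it open in 1 to 2 s and holds it there, leaning back past upright, top about 240 mm above the bench
- cassette_center (a point): centre of the loaded cassette in the bay, half-way up (35 mm above its underside, 90 mm above the bench at the start). White open box 84 (x) x 30 (y) x 34 mm high with eight glass slides, 110 to 155 g in all, a grey spring catch in the middle of each long side. Pinch the catches' ribbed tops about 23 mm above this point, closing along the cassette's y (the incubator's y)
- catch_left (a joint): how far the catch on the cassette's +y side is pinched in, m: 0 at rest, 0.006 fully in; slides straight in, spring 2 N to 4.4 N. Upright plate 30 mm wide (x), its ribbed top 5 to 35 mm above the cassette centre, free above box and deck. Outer faces of both plates 49 mm apart at rest, 37 mm fully pinched. Its barb holds 3.5 mm under the keeper; free when in 4 mm or more
- catch_right (a joint): the same for the catch on the -y side
- spare_cassette: bystander: an empty cassette of the same kind, 84 x 58 x 70 mm over its catches, standing on the bench at the incubator's left side; not wanted. Origin under its centre
- slide_box: bystander: flat slide storage box with clear lid, 102 x 86 x 36 mm, on the bench at the incubator's right side. Origin under its centre
- marker_pen: bystander: black marker pen 130 mm long, 13 mm thick, lying on the bench in front of the incubator. Origin under its middle
- tube_rack: bystander: orange rack of small tubes, 210 x 64 x 45 mm. Origin under its centre
- media_bottle: bystander: square bottle with white cap, 64 x 64 x 164 mm. Origin under its centre
- tip_box: bystander: pipette-tip box with clear lid, 122 x 84 x 90 mm. Origin under its centre
- beaker: bystander: steel beaker 92 mm wide, 115 mm high, with pipettes standing in it up to 220 mm. Origin under its centre

How it is judged:
By the outcome, as a careful person would: the job done as asked, in the order asked, and still so for the second after the job is handed in, while the arm keeps its last pose, push and grip.
It also fails if it takes over 42 s, if anything falls off the work surface, if the arm or the gripper's body presses on something with over 40 N, if the wrist force passes 120 N, or if a joint passes its speed limit or range.

### The arm

A 7-joint arm with a two-finger parallel gripper is mounted at the origin on the work surface. World frame = base frame: x ahead of the robot, y to its left, z up, the work surface at z = 0. Lengths are in m, angles in rad, forces in N, time in s.
With the tool pointing down it reaches from about 0.4 to 0.85 m from the base axis. Payload 6.9 kg.
Tool frame: the origin (TCP) lies at the very end of the fingers, on their centre line; the grasp point (between the pads) lies 19 mm behind it; x points along the fingers, z is the direction in which the jaws open and shut, and the axes are right-handed (so a half turn about x gives the same grasp; the last joint's range is limited). The gripper opens to 85 mm and grips with 20 to 120 N. Pads are 22 mm wide; open, the fingers measure 114 mm over their backs; the gripper's body (76 mm by 85 mm) begins 54 mm behind the grasp point. The pads swing forward as they close: fully open they stand 13 mm farther back than shut.
Start: joints at [-1.06, 0.507, -0.238, 1.5, 0.126, 1.149, -0.155], TCP at [0.247, 0.574, 0.231] pointing down, gripper open.
Joint ranges: [-3.08, 3.08], [-0.24, 2.05], [-1.43, 1.35], [0, 2.5], [-1.52, 4.66], [0.17, 1.96], [-2.89, 2.89]. Speed limits (rad/s): [2.39, 2.39, 3.14, 3.14, 3.14, 3.14, 3.14].

### API

Orientations are given as a unit quaternion [w, x, y, z].
In Python, from rig import bot, eyes, workorder, nets gives the robot as it stands.
- The arm moves only by the tool servo_tool, never from a script. Its argument "moves" is a list of rows, each an object of numbers: "wx", "wy", "wz": the turn, a rotation vector about the tool's x, y, z in degrees; "tx", "ty", "tz": the shift along the tool's x, y, z in m; "gripper": the closure in counts, from 0 (fully open) to 255 (shut). In form: [{"wx": .., "wy": .., "wz": .., "tx": .., "ty": .., "tz": .., "gripper": ..}, ...]. A call has 1 to 8 rows; each row is the pose to reach, as a shift and turn from the pose commanded when the call began, along the tool's axes at that moment; what a row does not reach only later rows make up. A row lasts 1/12 s, in which the tool goes at most 41.7 mm and 7.16 degrees, less where a joint would pass 70% of its speed; a pose out of reach is approached as far as the arm can. A call with a gripper value outside its range is refused whole. The fingers move at their own pace and stop on an object; "squeeze" is the grip in N (left out, the last holds). Time passes only in rows, so rows that repeat a pose let the fingers close. It gives the time, the measured TCP pose, the force and the opening at its end, in the units of the state.
- bot.observe(): the state, without advancing time (a new reading comes with each control period).
- eyes.grab_frame(name): name is "side" or "top"; returns (picture, depth): 384x512x3 uint8, red, green, blue; 384x512 float32, m along the optical axis (not along the pixel's ray), 0 where there is no reading.
- eyes.camera_info(name): a dict with "K" (3x3 intrinsics, pixels), "dist_coeffs" ([k1, k2, p1, p2, k3] as OpenCV has them; the pictures are not rectified), "R" (3x3) and "t" (3): a world point X has camera coordinates R X + t. Camera axes: x right, y down, z forward; pixel columns grow to the right and rows downward; lengths in m; the calibration is good to about 2 mm. A picture is of the moment at which its call begins. camera_info takes no time and is no camera call.
- workorder.sign_off(): hands the job in, once; it reports no verdict.
Trained networks look in the newest picture that a camera, given by its name, has taken for a name from the list of things; names that differ only in an ending like _2 or _b are one class to them, and where a whole thing is asked for, a point or a joint stands for the part that bears it (a point fixed in the world has none). Each returns a list of dicts, best first, with "confidence" (0 to 1); they miss things now and then, are a little off and sometimes report something else, mostly with a low value. They report only what shows in the picture. A call takes as long as a camera call.
- nets.boxes_of(camera, name): "xy" ([column, row] in pixels, amid what is visible of it).
- nets.mark_of(camera, name): "xy" ([column, row] in pixels: a listed point, or the origin of a listed thing).
The state is a dict: "clock": time; "joints": joint angles; "joint_velocities": joint speeds; "joint_torque": joint torques, N m; "tool_pos": TCP position; "tcp_rot": TCP orientation; "ft_force": force on the tool from outside, world axes, zero at the start; "wrist_torque": the same for the moment, N m; "width": opening from 0.0 (shut) to 1.0 (fully open).
Only numpy, scipy, OpenCV 4.12 (cv2) and the standard library are available. Lean on these libraries where they do the work, as an engineer would, in place of code of your own. Each camera call takes 0.05 s, during which the arm holds its last target.

## Working session

There is one attempt and no reset: what is moved stays moved. The work goes in short steps, Python scripts to look and compute and a tool call to move; the robot and the scene stay as the last step left them, time stands still between calls to the robot, and variables do not carry over. Pictures are saved under pics/ and viewed, and the job is handed in when it is done.

Besides the shell and the picture viewer there is one more tool, called after "Emit:" by a JSON object that holds its "method" and its "body", one argument or row to a line. servo_tool: Moves the arm, as the interface text tells. Its arguments: {"type":"object","properties":{"moves":{"type":"array","items":{"type":"object","properties":{"wx":{"type":"number"},"wy":{"type":"number"},"wz":{"type":"number"},"tx":{"type":"number"},"ty":{"type":"number"},"tz":{"type":"number"},"gripper":{"type":"number"}}}},"squeeze":{"type":"number"}},"required":["moves"]}

```bash
ls; mkdir -p pics
python3 - <<'E'
from rig import bot, eyes, workorder, nets
import cv2
s=bot.observe(); print({k:s[k] for k in('clock','tool_pos','tcp_rot','ft_force','width')})
for c in('side','top'):
    p,d=eyes.grab_frame(c); cv2.imwrite(f'pics/{c}0.png',p[:,:,::-1]); 
    i=eyes.camera_info(c); print(c,i)
    for n in('incubator','pedal_pad','cassette_center','bay','hood'):
        r=nets.mark_of(c,n) if n!='hood' else nets.boxes_of(c,n)
        print(n,[(x['xy'],round(x['confidence'],2)) for x in r[:2]])
E
```

```text
pics
{'clock': 0.0, 'tool_pos': array([0.24658258, 0.57374877, 0.23042186]), 'tcp_rot': array([ 0.5899737 , -0.38933731,  0.59103066,  0.38862612]), 'ft_force': array([-0.33492032,  0.0358685 ,  0.2048202 ]), 'width': 1.0041942485461743}
side {'K': array([[498.87495885,   0.        , 256.87503261],
       [  0.        , 498.87495885, 191.8232598 ],
       [  0.        ,   0.        ,   1.        ]]), 'dist_coeffs': array([-0.05588123,  0.        ,  0.        ,  0.        ,  0.        ]), 'R': array([[-0.7308771 , -0.68232801, -0.01572098],
       [-0.50825499,  0.55950285, -0.65470102],
       [ 0.45551678, -0.47051572, -0.75572443]]), 't': array([0.42363063, 0.33155726, 1.76430157])}
incubator [([245.3, 196.4], 0.74)]
pedal_pad []
cassette_center []
bay []
hood [([234.8, 175.5], 0.9)]
top {'K': array([[400.8043744 ,   0.        , 253.84750948],
       [  0.        , 400.8043744 , 191.57992182],
       [  0.        ,   0.        ,   1.        ]]), 'dist_coeffs': array([-0.05480864,  0.        ,  0.        ,  0.        ,  0.        ]), 'R': array([[-0.01797797, -0.9998239 ,  0.00538141],
       [-0.99761844,  0.01757933, -0.06669639],
       [ 0.06659004, -0.00656766, -0.9977588 ]]), 't': array([0.0164823 , 0.5542698 , 1.23559029])}
incubator [([251.7, 171.6], 0.9)]
pedal_pad [([263.8, 212.8], 0.78), ([108.1, 248.0], 0.51)]
cassette_center []
bay []
hood [([249.0, 168.9], 0.96), ([251.3, 173.2], 0.55)]
```

View pics/side0.png

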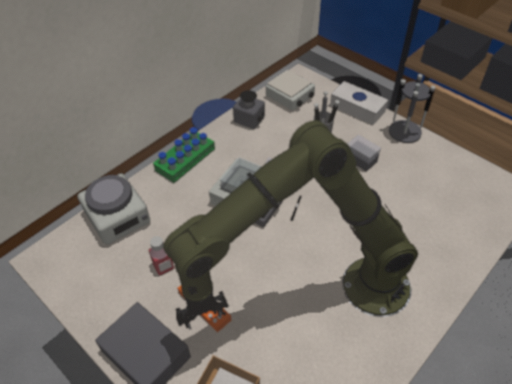

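View pics/top0.png

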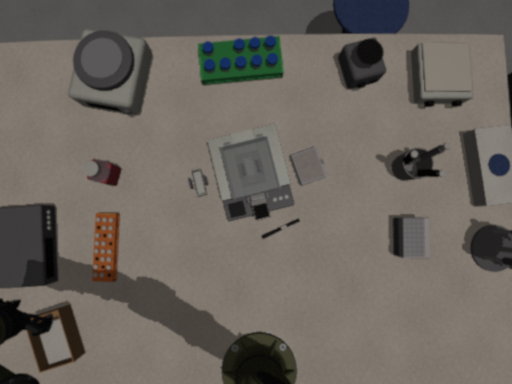

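```bash
cat > h.py <<'E'
from rig import bot, eyes, workorder, nets
import cv2, numpy as np
def cloud(c,d):
    i=eyes.camera_info(c);h,w=d.shape
    uv=np.stack(np.meshgrid(np.arange(w),np.arange(h)),-1).reshape(-1,1,2).astype(np.float64)
    n=cv2.undistortPoints(uv,i['K'],i['dist_coeffs']).reshape(h,w,2)
    X=np.dstack([n*d[...,None],d])
    return (X-i['t'])@i['R']
def ray(c,uv,z):
    i=eyes.camera_info(c)
    n=cv2.undistortPoints(np.array([[uv]],float),i['K'],i['dist_coeffs']).ravel()
    v=i['R'].T@np.array([n[0],n[1],1]);o=-i['R'].T@i['t']
    return o+v*(z-o[2])/v[2]
def proj(c,P):
    i=eyes.camera_info(c)
    return cv2.projectPoints(np.array(P,float).reshape(-1,1,3),cv2.Rodrigues(i['R'])[0],i['t'],i['K'],i['dist_coeffs'])[0].reshape(-1,2)
E
python3 - <<'E'
from h import *
p,d=eyes.grab_frame('top'); np.savez('top0.npz',p=p,d=d)
X=cloud('top',d)
r=p[110:250,180:340]
cv2.imwrite('pics/topz.png',cv2.resize(r,None,fx=5,fy=4.2,interpolation=cv2.INTER_CUBIC)[:, :800,::-1])
z=X[110:250,180:340,2]
print(z.min(),z.max())
zi=np.clip(z/0.16*255,0,255).astype(np.uint8)
cv2.imwrite('pics/topd.png',cv2.resize(cv2.applyColorMap(zi,cv2.COLORMAP_JET),None,fx=5,fy=4.2,interpolation=0))
np.set_printoptions(linewidth=250)
print((z[10:110:4,0:140:5]*1000).round().astype(int))
E
```

```text
-0.009690443183037903 1.2697001820300209
[[   6    1    5    1    1    2    2    5   -1    2    0    1    7    0    2    2    4   -3    2   -6    5    3    1    2    4    3    1    4]
 [  -3    2   -2    2    4   -2    2 1270   -1    4    3    1    2    3    0    1    3    1   84    3    1    4    3    3   -1    0    1    1]
 [   2    1    4    3    1    2    0   -2   -3    1    0    2    0    4    4   84   88   90   85   89    2   -1    1    2   -1   -1    1    1]
 [   4    4    2   -1    1   -1    3    0    0    1   -2    2   86   84   88   84   88   81   87   89    0    6    2   -1    4    2    1   -4]
 [  -2    3    1    1   -2    4   -2    2    2   88   86   89   86   85   86   86  142  141   85   89    4    0   -1    0    2   -1    0    4]
 [   2    2   -4    3    4    2   83   88   85   86   86   87   84  143  145  142  139  145   85   88    6    0    0    2    1    2    2    3]
 [  -2   -2    1   -2    0    4   86   86   88   87  142  140  138  146  141  140  138  141   87   86    1    0   -2   -1    1   -2    0    2]
 [  -1    4    0    0   -3    1   83   88  141  142  141  
[... 1816 characters left out ...]
1   -3    3    2    2    4    0   50   53   51   48   54   83   79   84   81   46   57   50   51   53    3    1    1   -2    3]
 [  -1    4    3    4   12    1    3    1    4   52   51   49   56   52   52   80   86   85   48   52   50   47   51    0    5    0    0   -2]
 [   3    1    2   -2    4    0   -2    2    2   47   47   57   50   52   51   85   88   80   48   48   19    2    4    1    2   -4    1   -1]
 [   0    5    3    2    0    1    5    1    2   49   51   54   51   54   59   87   84   86    3    3    0   -5   -2    1    2    0    4    0]
 [   4    0    3    0    0    1    0   -1   -1    5   52   56   53   48    5   90   83   85    3    4   -2    3   -2    5    2   -1   -2   -4]]
```

View pics/topz.png

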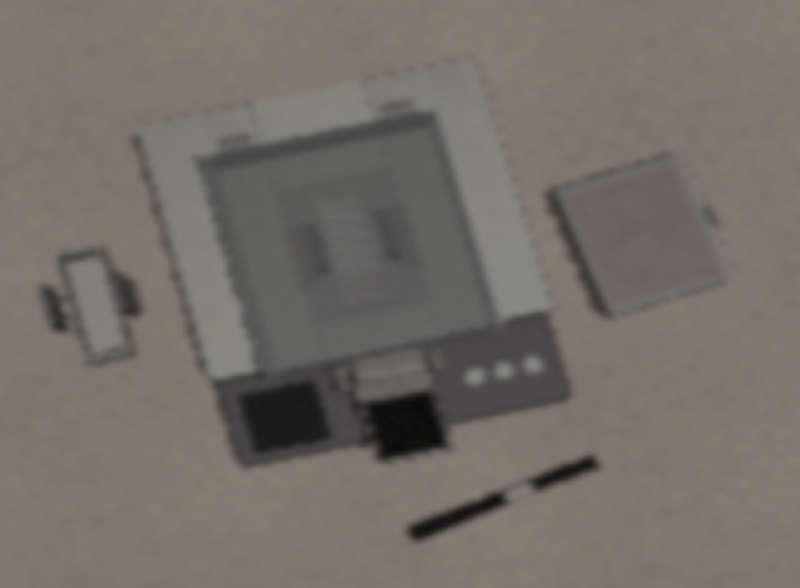

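View pics/topd.png

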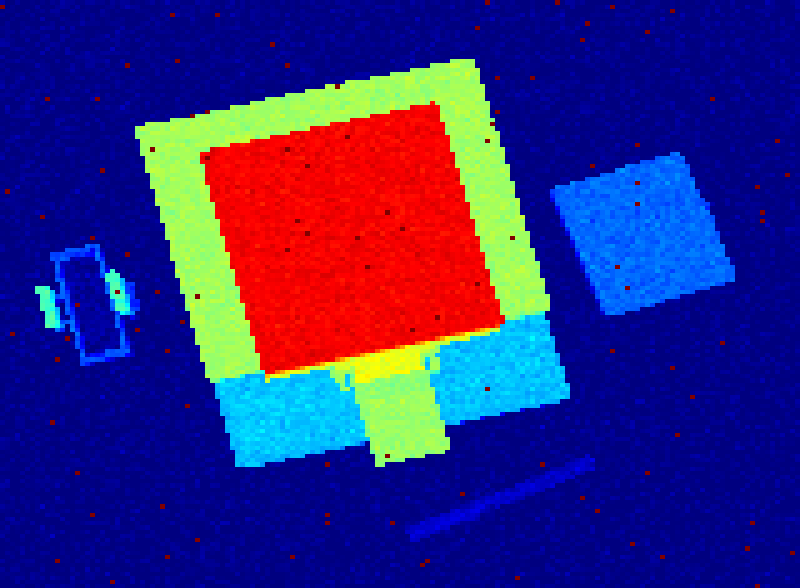

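```bash
cat > fit.py <<'E'
from h import *
from scipy.optimize import minimize, differential_evolution
f=np.load('top0.npz');d=f['d'];X=cloud('top',d)
P=X[105:255,175:345].reshape(-1,3); P=P[(P[:,2]>-.02)&(P[:,2]<.2)]
def model(x,y):
    h=np.zeros_like(x);a=abs(y)<.105
    h[a&(x>-.136)&(x<-.072)]=.05; h[a&(x>=-.072)&(x<.115)]=.085
    h[(abs(y)<.07)&(x>-.075)&(x<.08)]=.141
    h[(abs(y)<.023)&(x>-.151)&(x<-.097)]=.084
    return h
def loc(p):
    c,s=np.cos(p[2]),np.sin(p[2]);u=P[:,0]-p[0];v=P[:,1]-p[1]
    return c*u+s*v,-s*u+c*v
def cost(p):
    x,y=loc(p);m=(x>-.2)&(x<.14)&(abs(y)<.12)
    return np.minimum(abs(model(x,y)-P[:,2]),.03)[m].sum()+(~m).sum()*0+ .0
def cost(p):
    x,y=loc(p);m=((x+.01)/.16)**2+(y/.13)**2<1.2
    z=P[:,2]; r=np.minimum(abs(model(x,y)-z),.03); w=(abs(y)<.12)&(x>-.17)&(x<.13)
    return (r[w]).sum()+ (np.minimum(z,.05)[~w&(abs(y)<.2)]).sum()*.3
if __name__=='__main__':
    g=ray('top',(251,172),.1);print(g)
    for s in range(3):
        r=differential_evolution(cost,[(g[0]-.05,g[0]+.05),(g[1]-.05,g[1]+.05),(-.6,.6)],seed=s,tol=1e-8,popsize=20)
        print(r.x,r.fun)
    p=r.x;c,s=np.cos(p[2]),np.sin(p[2])
    x,y=loc(p);print('hood z',np.median(P[(abs(x)<.06)&(abs(y)<.06),2]),'deck',np.median(P[(abs(x)<.06)&(abs(y)>.08)&(abs(y)<.1),2]))
    print('pedal',p[0]-.13*c,p[1]-.13*s)
    W=lambda x,y,z:[p[0]+c*x-s*y,p[1]+s*x+c*y,z]
    for cam in('top','side'):
        im=(f['p'] if cam=='top' else cv2.imread('pics/side0.png')[:,:,::-1]).copy()[:,:,::-1].copy()
        im=cv2.resize(im,None,fx=4,fy=4)
        for poly in([W(-.136,-.105,0.05),W(-.136,.105,.05),W(-.072,.105,.05),W(-.072,-.105,.05)],[W(-.072,-.105,.085),W(-.072,.105,.085),W(.115,.105,.085),W(.115,-.105,.085)],[W(-.075,-.07,.141),W(-.075,.07,.141),W(.08,.07,.141),W(.08,-.07,.141)],[W(-.151,-.021,.084),W(-.151,.021,.084),W(-.109,.021,.084),W(-.109,-.021,.084)]):
            cv2.polylines(im,[(proj(cam,poly)*4+1.5).astype(int)],True,(0,0,255),1)
        u=proj(cam,W(0,0,.09))[0]*4
        a,b=int(u[0])-350,int(u[1])-280
        cv2.imwrite(f'pics/fit_{cam}.png',im[max(b,0):b+560,max(a,0):a+700])
E
python3 fit.py
```

```text
[0.60676276 0.0144715  0.1       ]
[0.61987289 0.01820956 0.22976643] 35.62747967567273
[0.61986247 0.01820583 0.22974196] 35.62747967567273
[0.61938344 0.01811756 0.22724031] 35.67059589023955
hood z 0.1415288928345822 deck 0.08575732333220115
pedal 0.49272550439435314 -0.011170096425118715
```

View pics/fit_top.png

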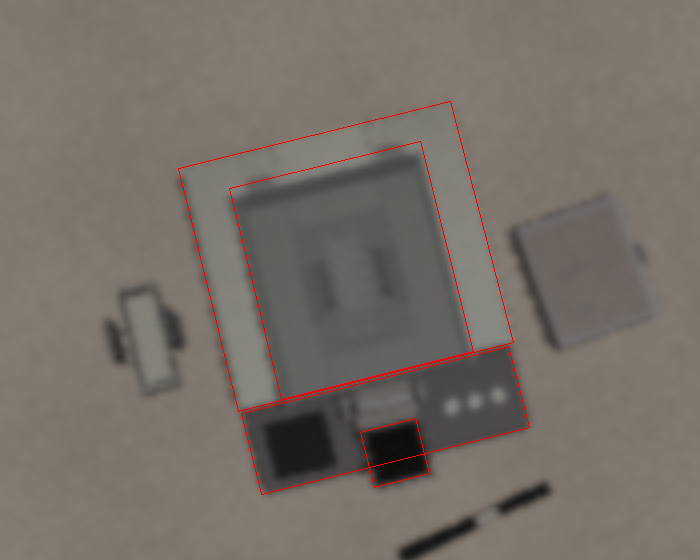

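View pics/fit_side.png

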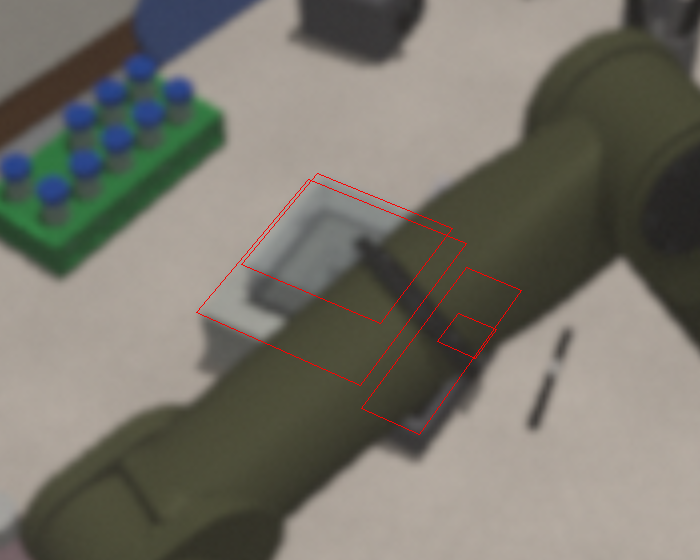

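```bash
cat >> h.py <<'E'
from scipy.spatial.transform import Rotation as Ro
def state():
    s=bot.observe(); q=s['tcp_rot']; return s,Ro.from_quat([q[1],q[2],q[3],q[0]])
def target(yaw):  # tool x down, tool z along +-incubator y
    s,R=state();out=[]
    for sg in(1,-1):
        x=np.array([0,0,-1.]);z=sg*np.array([-np.sin(yaw),np.cos(yaw),0]);out.append(Ro.from_matrix(np.c_[x,np.cross(z,x),z]))
    return min(out,key=lambda T:(R.inv()*T).magnitude())
def delta(P,yaw):
    s,R=state();T=target(yaw)
    print('clock',s['clock'],'tcp',s['tool_pos'].round(4),'F',s['ft_force'].round(2),'w',round(float(s['width']),3))
    print('t',R.inv().apply(np.array(P)-s['tool_pos']).round(4),'w deg',np.degrees((R.inv()*T).as_rotvec()).round(2))
E
python3 - <<'E'
from h import *
s,R=state();print(R.as_matrix().round(3))
yaw=.2297;p=np.array([.6199,.0182])
c,sn=np.cos(yaw),np.sin(yaw)
P=[p[0]-.134*c,p[1]-.134*sn,.15];print(P)
delta(P,yaw)
E
```

```text
[[-0.    -0.919  0.395]
 [ 0.     0.395  0.919]
 [-1.     0.     0.   ]]
[np.float64(0.48941954424417944), np.float64(-0.012309845390518694), 0.15]
clock 0.65 tcp [0.2467 0.5742 0.2313] F [0.7  0.33 0.82] w 0.999
t [ 0.0813 -0.4545 -0.4431] w deg [-36.41   0.    -0.  ]
```

Emit:
{"method": "servo_tool", "body": {
  "moves": [
    {"tx": 0.005,"ty": -0.028,"tz": -0.028,"wx": -4,"gripper": 255},
    {"tx": 0.01,"ty": -0.056,"tz": -0.055,"wx": -8,"gripper": 255},
    {"tx": 0.015,"ty": -0.084,"tz": -0.082,"wx": -12,"gripper": 255},
    {"tx": 0.02,"ty": -0.112,"tz": -0.11,"wx": -16,"gripper": 255},
    {"tx": 0.025,"ty": -0.14,"tz": -0.137,"wx": -20,"gripper": 255},
    {"tx": 0.03,"ty": -0.168,"tz": -0.164,"wx": -24,"gripper": 255},
    {"tx": 0.03,"ty": -0.196,"tz": -0.191,"wx": -28,"gripper": 255},
    {"tx": 0.03,"ty": -0.224,"tz": -0.218,"wx": -32,"gripper": 255}
  ]
}}

```text
schema error: expected keys wx, wy, wz, tx, ty, tz, gripper
```

Run:
```python
from h import *
delta([.4894,-.0123,.15],.2297); print(bot.observe()['joints'])
```

```text
clock 0.65 tcp [0.2467 0.5742 0.2313] F [0.7  0.33 0.82] w 0.999
t [ 0.0813 -0.4545 -0.4431] w deg [-36.41   0.    -0.  ]
[-1.05949307  0.50745546 -0.23761496  1.50021803  0.12567639  1.14889055
 -0.15482431]
```

All keys are required.

Emit:
{"method": "servo_tool", "body": {
  "moves": [
    {"tx": 0.005,"ty": -0.028,"tz": -0.028,"wx": -4,"wy": 0,"wz": 0,"gripper": 255},
    {"tx": 0.01,"ty": -0.056,"tz": -0.055,"wx": -8,"wy": 0,"wz": 0,"gripper": 255},
    {"tx": 0.015,"ty": -0.084,"tz": -0.082,"wx": -12,"wy": 0,"wz": 0,"gripper": 255},
    {"tx": 0.02,"ty": -0.112,"tz": -0.11,"wx": -16,"wy": 0,"wz": 0,"gripper": 255},
    {"tx": 0.025,"ty": -0.14,"tz": -0.137,"wx": -20,"wy": 0,"wz": 0,"gripper": 255},
    {"tx": 0.03,"ty": -0.168,"tz": -0.164,"wx": -24,"wy": 0,"wz": 0,"gripper": 255},
    {"tx": 0.03,"ty": -0.196,"tz": -0.191,"wx": -28,"wy": 0,"wz": 0,"gripper": 255},
    {"tx": 0.03,"ty": -0.224,"tz": -0.218,"wx": -32,"wy": 0,"wz": 0,"gripper": 255}
  ]
}}

```text
clock: 1.32
tool_pos: [0.3668, 0.2836, 0.2012]
tcp_rot: [-0.459, 0.538, -0.459, -0.537]
ft_force: [0.8, -0.2, -0.4]
width: -0.006
```

Run:
```python
from h import *
delta([.4894,-.0123,.15],.2297); print(bot.observe()['joints'])
```

```text
clock 1.3167 tcp [0.3668 0.2836 0.2012] F [ 0.84 -0.17 -0.36] w -0.006
t [ 0.0513 -0.0751 -0.3114] w deg [-4.21 -0.01  0.  ]
[-0.45195565  0.29857418 -0.34026216  1.95159276  0.12474398  0.91144188
  0.87214212]
```

Emit:
{"method": "servo_tool", "body": {
  "moves": [
    {"tx": 0,"ty": -0.01,"tz": -0.039,"wx": -2,"wy": 0,"wz": 0,"gripper": 255},
    {"tx": 0,"ty": -0.019,"tz": -0.078,"wx": -4.2,"wy": 0,"wz": 0,"gripper": 255},
    {"tx": 0,"ty": -0.028,"tz": -0.117,"wx": -4.2,"wy": 0,"wz": 0,"gripper": 255},
    {"tx": 0,"ty": -0.037,"tz": -0.156,"wx": -4.2,"wy": 0,"wz": 0,"gripper": 255},
    {"tx": 0,"ty": -0.046,"tz": -0.195,"wx": -4.2,"wy": 0,"wz": 0,"gripper": 255},
    {"tx": 0.01,"ty": -0.056,"tz": -0.234,"wx": -4.2,"wy": 0,"wz": 0,"gripper": 255},
    {"tx": 0.02,"ty": -0.065,"tz": -0.273,"wx": -4.2,"wy": 0,"wz": 0,"gripper": 255},
    {"tx": 0.03,"ty": -0.075,"tz": -0.311,"wx": -4.2,"wy": 0,"wz": 0,"gripper": 255}
  ]
}}

```text
clock: 1.98
tool_pos: [0.4885, -0.0127, 0.1714]
tcp_rot: [-0.441, 0.554, -0.44, -0.553]
ft_force: [0.4, 0.3, -0.5]
width: -0.002
```

Run:
```python
from h import *
delta([.4894,-.0123,.10],.2297); print(bot.observe()['joints'])
for c in('side','top'):
    p,d=eyes.grab_frame(c); np.savez(c+'1.npz',p=p,d=d)
    u=proj(c,[.55,.0,.1])[0];a,b=int(u[0])-65,int(u[1])-55
    cv2.imwrite(f'pics/{c}1.png',cv2.resize(p[b:b+100,a:a+130],None,fx=6,fy=6,interpolation=cv2.INTER_CUBIC)[:,:,::-1])
```

```text
clock 1.9833 tcp [ 0.4885 -0.0127  0.1714] F [ 0.44  0.28 -0.53] w -0.002
t [ 0.0714 -0.0009  0.0002] w deg [-0.22 -0.03  0.07]
[ 0.14195994  0.36327746 -0.2280692   1.93958587  0.10777549  0.84895221
  1.65364539]
```

View pics/side1.png

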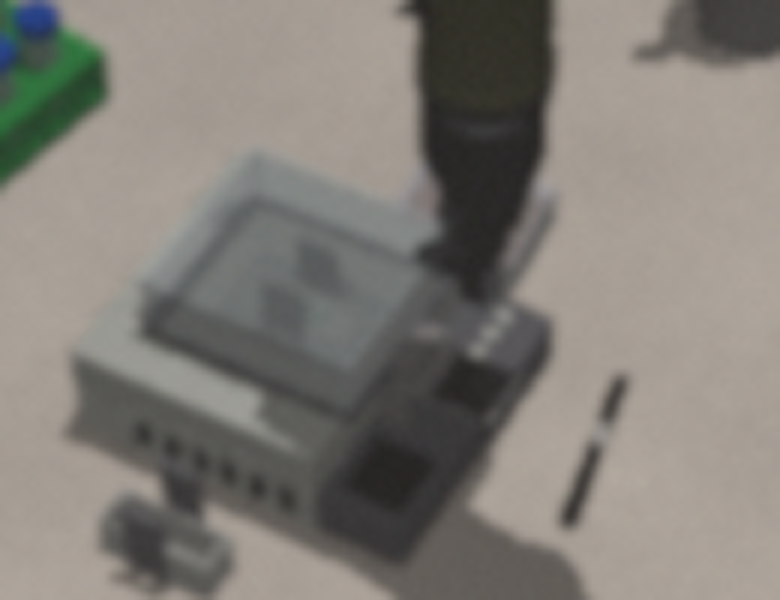

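View pics/top1.png

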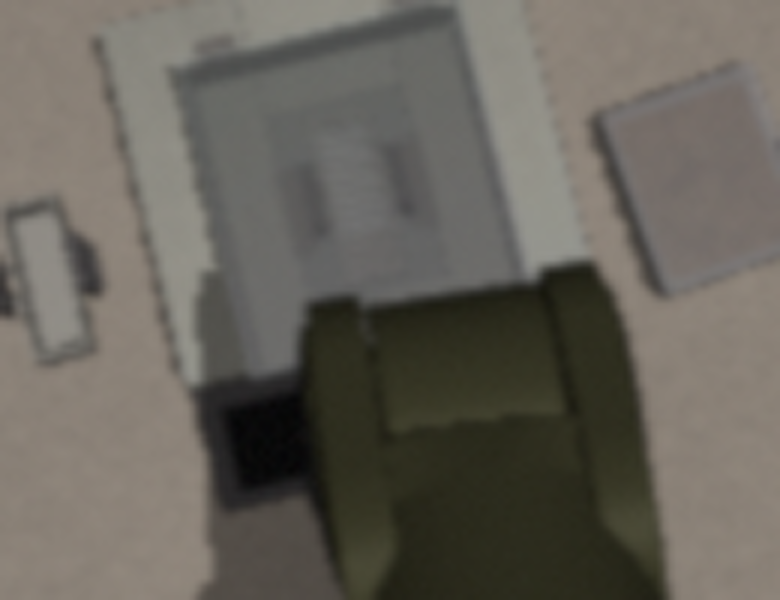

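Emit:
{"method": "servo_tool", "body": {
  "moves": [
    {"tx": 0.03,"ty": 0,"tz": 0,"wx": 0,"wy": 0,"wz": 0,"gripper": 255},
    {"tx": 0.06,"ty": 0,"tz": 0,"wx": 0,"wy": 0,"wz": 0,"gripper": 255},
    {"tx": 0.08,"ty": 0,"tz": 0,"wx": 0,"wy": 0,"wz": 0,"gripper": 255},
    {"tx": 0.086,"ty": 0,"tz": 0,"wx": 0,"wy": 0,"wz": 0,"gripper": 255},
    {"tx": 0.09,"ty": 0,"tz": 0,"wx": 0,"wy": 0,"wz": 0,"gripper": 255}
  ]
}}

```text
clock: 2.5
tool_pos: [0.4869, -0.0101, 0.0806]
tcp_rot: [0.44, -0.553, 0.441, 0.554]
ft_force: [-1.9, -0.4, 2.5]
width: 0.001
```

Emit:
{"method": "servo_tool", "body": {
  "moves": [
    {"tx": 0.003,"ty": 0,"tz": 0,"wx": 0,"wy": 0,"wz": 0,"gripper": 255},
    {"tx": 0.006,"ty": 0,"tz": 0,"wx": 0,"wy": 0,"wz": 0,"gripper": 255},
    {"tx": 0.009,"ty": 0,"tz": 0,"wx": 0,"wy": 0,"wz": 0,"gripper": 255},
    {"tx": 0.011,"ty": 0,"tz": 0,"wx": 0,"wy": 0,"wz": 0,"gripper": 255},
    {"tx": 0.011,"ty": 0,"tz": 0,"wx": 0,"wy": 0,"wz": 0,"gripper": 255}
  ]
}}

```text
clock: 2.92
tool_pos: [0.4886, -0.0102, 0.0707]
tcp_rot: [-0.441, 0.554, -0.44, -0.553]
ft_force: [-1.3, 1.1, 3.5]
width: -0.0
```

Emit:
{"method": "servo_tool", "body": {
  "moves": [
    {"tx": 0.001,"ty": 0,"tz": 0,"wx": 0,"wy": 0,"wz": 0,"gripper": 255},
    {"tx": 0.002,"ty": 0,"tz": 0,"wx": 0,"wy": 0,"wz": 0,"gripper": 255},
    {"tx": 0.003,"ty": 0,"tz": 0,"wx": 0,"wy": 0,"wz": 0,"gripper": 255},
    {"tx": 0.004,"ty": 0,"tz": 0,"wx": 0,"wy": 0,"wz": 0,"gripper": 255}
  ]
}}

```text
clock: 3.25
tool_pos: [0.4891, -0.0101, 0.0676]
tcp_rot: [-0.441, 0.554, -0.44, -0.552]
ft_force: [-6.2, 1.6, 27.8]
width: -0.001
```

Emit:
{"method": "servo_tool", "body": {
  "moves": [
    {"tx": 0,"ty": 0,"tz": 0,"wx": 0,"wy": 0,"wz": 0,"gripper": 255},
    {"tx": 0,"ty": 0,"tz": 0,"wx": 0,"wy": 0,"wz": 0,"gripper": 255}
  ]
}}

```text
clock: 3.42
tool_pos: [0.4891, -0.0101, 0.0679]
tcp_rot: [-0.441, 0.554, -0.44, -0.552]
ft_force: [-3.5, 1.6, 20.2]
width: 0.0
```

Run:
```python
from h import *
delta([.4894,-.0123,.10],.2297)
for c in('side',):
    p,d=eyes.grab_frame(c); np.savez(c+'2.npz',p=p,d=d)
    u=proj(c,[.55,.0,.1])[0];a,b=int(u[0])-65,int(u[1])-55
    cv2.imwrite(f'pics/{c}2.png',cv2.resize(p[b:b+100,a:a+130],None,fx=6,fy=6,interpolation=cv2.INTER_CUBIC)[:,:,::-1])
```

```text
clock 3.4167 tcp [ 0.4891 -0.0101  0.0679] F [-3.48  1.58 20.23] w 0.0
t [-0.0321  0.0001 -0.0022] w deg [-0.2  -0.04  0.18]
```

View pics/side2.png

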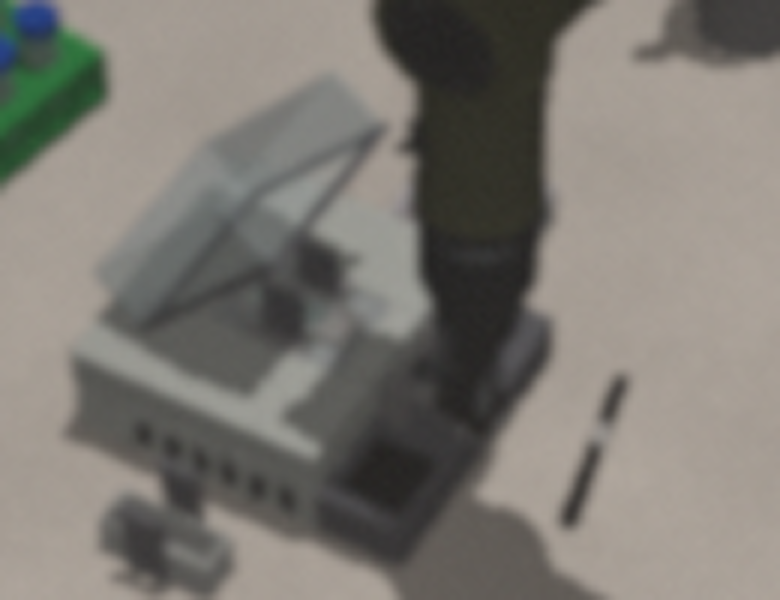

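Emit:
{"method": "servo_tool", "body": {
  "moves": [
    {"tx": -0.02,"ty": 0,"tz": 0,"wx": 0,"wy": 0,"wz": 0,"gripper": 255},
    {"tx": -0.05,"ty": 0,"tz": 0,"wx": 0,"wy": 0,"wz": 0,"gripper": 150},
    {"tx": -0.08,"ty": 0.01,"tz": 0,"wx": 0,"wy": 0,"wz": 0,"gripper": 0},
    {"tx": -0.11,"ty": 0.03,"tz": 0,"wx": 0,"wy": 0,"wz": 0,"gripper": 0},
    {"tx": -0.14,"ty": 0.05,"tz": 0,"wx": 0,"wy": 0,"wz": 0,"gripper": 0},
    {"tx": -0.14,"ty": 0.07,"tz": 0,"wx": 0,"wy": 0,"wz": 0,"gripper": 0},
    {"tx": -0.14,"ty": 0.08,"tz": 0,"wx": 0,"wy": 0,"wz": 0,"gripper": 0},
    {"tx": -0.14,"ty": 0.08,"tz": 0,"wx": 0,"wy": 0,"wz": 0,"gripper": 0}
  ]
}}

```text
clock: 4.13
tool_pos: [0.408, -0.0293, 0.2062]
tcp_rot: [0.44, -0.553, 0.441, 0.553]
ft_force: [-0.9, -0.6, -1.4]
width: 0.975
```

Run:
```python
from h import *
delta([.4894,-.0123,.10],.2297);print(bot.observe()['joints'])
for c in('side','top'):
    p,d=eyes.grab_frame(c); np.savez(c+'3.npz',p=p,d=d)
    u=proj(c,[.60,.0,.1])[0];a,b=int(u[0])-65,int(u[1])-55
    cv2.imwrite(f'pics/{c}3.png',cv2.resize(p[b:b+100,a:a+130],None,fx=6,fy=6,interpolation=cv2.INTER_CUBIC)[:,:,::-1])
    for n in('cassette_center','bay','pedal_pad'):
        print(c,n,[(x['xy'],round(x['confidence'],2)) for x in nets.mark_of(c,n)[:2]])
print(bot.observe()['clock'])
```

```text
clock 4.1333 tcp [ 0.408  -0.0293  0.2062] F [-0.88 -0.56 -1.36] w 0.975
t [ 0.1061 -0.0833 -0.0015] w deg [-0.3  -0.04 -0.06]
[ 0.21062378  0.20523274 -0.24274405  2.06335061  0.06474405  0.88078484
  1.72680232]
side cassette_center [([248.5, 182.4], 0.6)]
side bay [([252.0, 191.6], 0.63)]
side pedal_pad [([276.2, 198.2], 0.44), ([320.7, 133.2], 0.38)]
top cassette_center [([249.7, 169.3], 0.72)]
top bay [([250.3, 171.1], 0.79)]
top pedal_pad []
4.5333
```

View pics/side3.png

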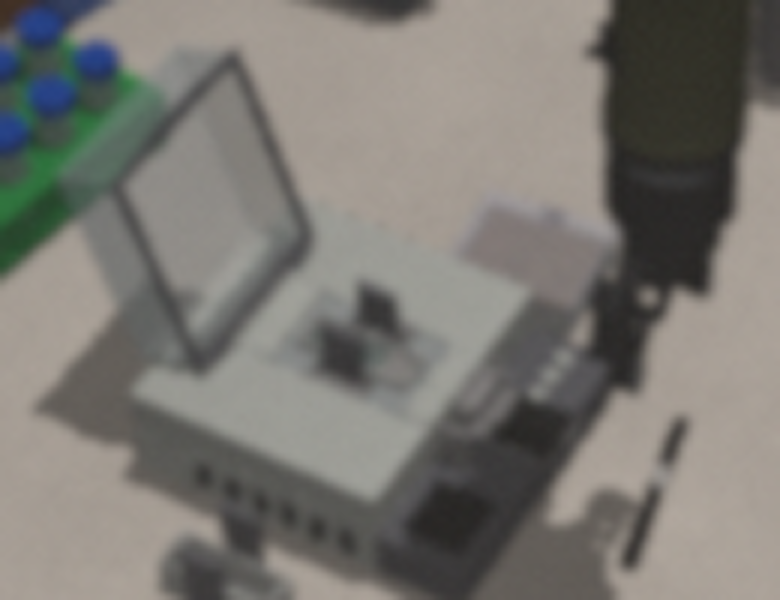

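View pics/top3.png

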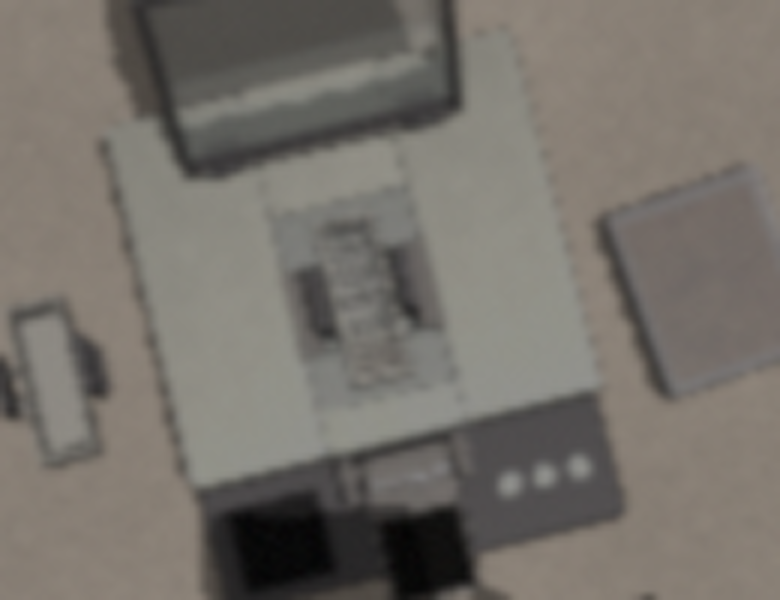

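Run:
```python
from h import *
np.set_printoptions(linewidth=220)
from scipy.optimize import least_squares
print('top cc',ray('top',(249.7,169.3),.09),'bay',ray('top',(250.3,171.1),.055))
print('side cc',ray('side',(248.5,182.4),.09),'bay',ray('side',(252,191.6),.055))
yaw=.2297;p=np.array([.6199,.0182]);c,s=np.cos(yaw),np.sin(yaw)
for cam in('top','side'):
    d=np.load(cam+'3.npz')['d'];X=cloud(cam,d).reshape(-1,3)
    u=X[:,0]-p[0];v=X[:,1]-p[1];x=c*u+s*v;y=-s*u+c*v
    m=(abs(x)<.04)&(abs(y)<.045)&(X[:,2]>.09)&(X[:,2]<.14)
    for sg in(1,-1):
        k=m&(sg*y>.014)&(X[:,2]>.1)
        print(cam,sg,k.sum(),'x',np.percentile(x[k],[2,50,98]).round(4),'y',np.percentile(y[k],[2,50,98]).round(4),'z',np.percentile(X[k,2],[2,50,98]).round(3))
# deck edges fit w/ top3
import fit
d=np.load('top3.npz')['d'];X=cloud('top',d);P=X[100:225,175:345].reshape(-1,3)
u=P[:,0]-p[0];v=P[:,1]-p[1];x=c*u+s*v;y=-s*u+c*v
# left/right edges of deck
from scipy.optimize import differential_evolution
k=(x>-.13)&(x<.07)&(abs(y)<.135)&(abs(y)>.05)&(P[:,2]<.12);Q=P[k]
def cst(q):
    a=-np.sin(q[1])*(Q[:,0]-p[0])+np.cos(q[1])*(Q[:,1]-p[1])-q[0]
    ins=abs(a)<.105; zz=Q[:,2]>.03
    return np.sum((ins!=zz)*abs(abs(a)-.105))
r=differential_evolution(cst,[(-.02,.02),(.1,.35)],seed=0);print('lat off,yaw',r.x,r.fun)
```

```text
top cc [0.61603132 0.01817686 0.09      ] bay [0.6147829  0.01654209 0.055     ]
side cc [0.61695438 0.00651092 0.09      ] bay [0.59503267 0.01070522 0.055     ]
top 1 26 x [-0.0152 -0.0022  0.0129] y [0.0188 0.0219 0.025 ] z [0.107 0.125 0.129]
top -1 31 x [-0.015  -0.0017  0.0139] y [-0.0248 -0.0213 -0.0185] z [0.101 0.125 0.129]
side 1 36 x [-0.0164 -0.0012  0.0135] y [0.0166 0.0211 0.0267] z [0.1   0.115 0.132]
side -1 40 x [-0.0166 -0.001   0.0146] y [-0.0281 -0.0228 -0.0166] z [0.101 0.117 0.129]
lat off,yaw [-0.00046568  0.22541776] 0.14616079841306306
```

Run:
```python
from h import *
delta([.6186,.0179,.20],.2275)
```

```text
clock 4.5333 tcp [ 0.4104 -0.0281  0.2057] F [0.12 0.05 0.15] w 0.999
t [ 0.0055 -0.2133 -0.0019] w deg [-0.06  0.03 -0.05]
```

Emit:
{"method": "servo_tool", "body": {
  "moves": [
    {"tx": 0.0,"ty": -0.03,"tz": 0,"wx": 0,"wy": 0,"wz": 0,"gripper": 0},
    {"tx": 0.0,"ty": -0.065,"tz": -0.001,"wx": 0,"wy": 0,"wz": 0,"gripper": 0},
    {"tx": 0.0,"ty": -0.1,"tz": -0.001,"wx": 0,"wy": 0,"wz": 0,"gripper": 0},
    {"tx": 0.0,"ty": -0.135,"tz": -0.002,"wx": 0,"wy": 0,"wz": 0,"gripper": 0},
    {"tx": 0.0,"ty": -0.17,"tz": -0.002,"wx": 0,"wy": 0,"wz": 0,"gripper": 0},
    {"tx": 0.0,"ty": -0.2,"tz": -0.002,"wx": 0,"wy": 0,"wz": 0,"gripper": 0},
    {"tx": 0.0,"ty": -0.2133,"tz": -0.0019,"wx": 0,"wy": 0,"wz": 0,"gripper": 0},
    {"tx": 0.0,"ty": -0.2133,"tz": -0.0019,"wx": 0,"wy": 0,"wz": 0,"gripper": 0}
  ]
}}

```text
clock: 5.2
tool_pos: [0.6209, 0.0191, 0.2047]
tcp_rot: [0.44, -0.553, 0.44, 0.554]
ft_force: [-0.6, -0.4, -0.2]
width: 0.999
```

Run:
```python
from h import *
p,d=eyes.grab_frame('side')
u=proj('side',[.60,.0,.1])[0];a,b=int(u[0])-65,int(u[1])-75
cv2.imwrite(f'pics/side4.png',cv2.resize(p[b:b+100,a:a+130],None,fx=6,fy=6,interpolation=cv2.INTER_CUBIC)[:,:,::-1])
delta([.6186,.0179,.092],.2275)
```

```text
clock 5.25 tcp [0.619  0.0183 0.2048] F [-1.01  0.06 -1.08] w 0.997
t [ 0.1128  0.0003 -0.0004] w deg [-0.03  0.05 -0.08]
```

View pics/side4.png

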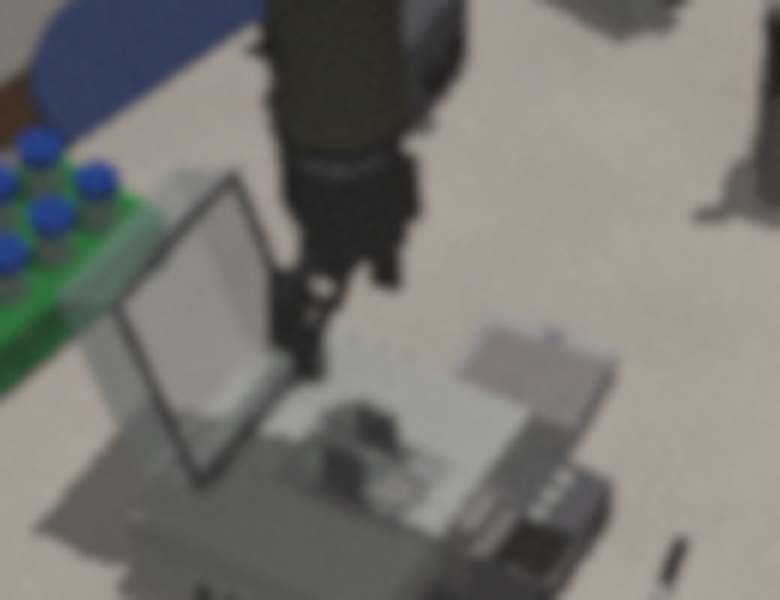

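Emit:
{"method": "servo_tool", "body": {
  "moves": [
    {"tx": 0.025,"ty": 0,"tz": 0,"wx": 0,"wy": 0,"wz": 0,"gripper": 0},
    {"tx": 0.055,"ty": 0,"tz": 0,"wx": 0,"wy": 0,"wz": 0,"gripper": 0},
    {"tx": 0.08,"ty": 0,"tz": 0,"wx": 0,"wy": 0,"wz": 0,"gripper": 0},
    {"tx": 0.1,"ty": 0,"tz": 0,"wx": 0,"wy": 0,"wz": 0,"gripper": 0},
    {"tx": 0.112,"ty": 0,"tz": 0,"wx": 0,"wy": 0,"wz": 0,"gripper": 0},
    {"tx": 0.1125,"ty": 0,"tz": 0,"wx": 0,"wy": 0,"wz": 0,"gripper": 50},
    {"tx": 0.1125,"ty": 0,"tz": 0,"wx": 0,"wy": 0,"wz": 0,"gripper": 80},
    {"tx": 0.1125,"ty": 0,"tz": 0,"wx": 0,"wy": 0,"wz": 0,"gripper": 90}
  ],
  "squeeze": 30
}}

```text
clock: 5.92
tool_pos: [0.6184, 0.0174, 0.0949]
tcp_rot: [-0.441, 0.553, -0.44, -0.553]
ft_force: [-0.2, 0.2, 0.7]
width: 0.644
```

Run:
```python
from h import *
p,d=eyes.grab_frame('side')
u=proj('side',[.60,.0,.1])[0];a,b=int(u[0])-50,int(u[1])-60
cv2.imwrite(f'pics/side5.png',cv2.resize(p[b:b+75,a:a+100],None,fx=8,fy=8,interpolation=cv2.INTER_CUBIC)[:,:,::-1])
delta([.6186,.0179,.092],.2275)
```

```text
clock 5.9667 tcp [0.6187 0.0174 0.0952] F [ 0.01 -0.01  0.83] w 0.64
t [ 0.0032 -0.      0.0005] w deg [-0.1  -0.03  0.1 ]
```

View pics/side5.png

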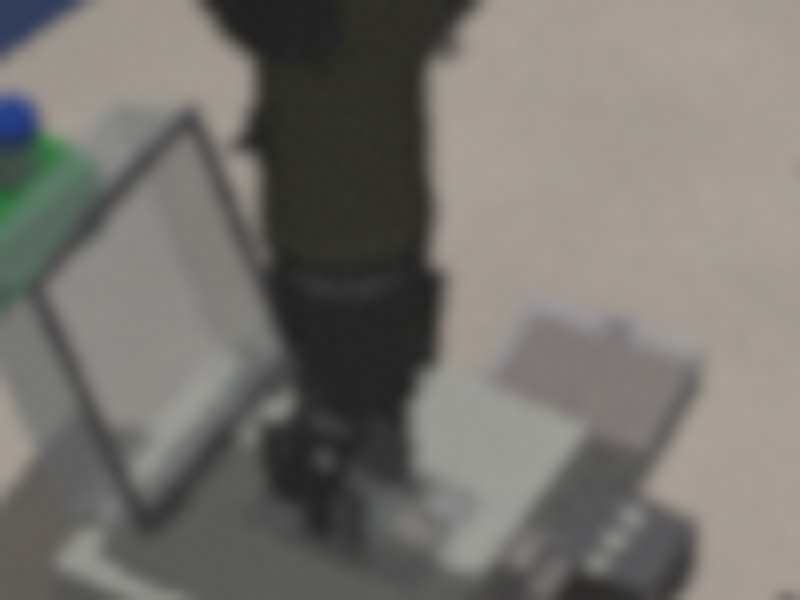

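Emit:
{"method": "servo_tool", "body": {
  "moves": [
    {"tx": 0.003,"ty": 0,"tz": 0,"wx": 0,"wy": 0,"wz": 0,"gripper": 100},
    {"tx": 0.003,"ty": 0,"tz": 0,"wx": 0,"wy": 0,"wz": 0,"gripper": 108},
    {"tx": 0.003,"ty": 0,"tz": 0,"wx": 0,"wy": 0,"wz": 0,"gripper": 115},
    {"tx": 0.003,"ty": 0,"tz": 0,"wx": 0,"wy": 0,"wz": 0,"gripper": 122},
    {"tx": 0.003,"ty": 0,"tz": 0,"wx": 0,"wy": 0,"wz": 0,"gripper": 122}
  ]
}}

```text
clock: 6.38
tool_pos: [0.6187, 0.0176, 0.0914]
tcp_rot: [-0.441, 0.554, -0.44, -0.553]
ft_force: [1.7, -1.5, 3.0]
width: 0.522
```

Run:
```python
from h import *
s,R=state();delta([.6186,.0179,.092],.2275);print('Ftool',R.inv().apply(s['ft_force']))
```

```text
clock 6.3833 tcp [0.6187 0.0176 0.0914] F [ 1.71 -1.5   3.04] w 0.522
t [-0.0006  0.      0.0003] w deg [-0.09 -0.02  0.07]
Ftool [-3.03852309 -1.33405805 -1.84224498]
```

Emit:
{"method": "servo_tool", "body": {
  "moves": [
    {"tx": 0,"ty": 0,"tz": 0,"wx": 0,"wy": 0,"wz": 0,"gripper": 132},
    {"tx": 0,"ty": 0,"tz": 0,"wx": 0,"wy": 0,"wz": 0,"gripper": 140},
    {"tx": 0,"ty": 0,"tz": 0,"wx": 0,"wy": 0,"wz": 0,"gripper": 150},
    {"tx": 0,"ty": 0,"tz": 0,"wx": 0,"wy": 0,"wz": 0,"gripper": 200},
    {"tx": 0,"ty": 0,"tz": 0,"wx": 0,"wy": 0,"wz": 0,"gripper": 200},
    {"tx": 0,"ty": 0,"tz": 0,"wx": 0,"wy": 0,"wz": 0,"gripper": 200}
  ]
}}

```text
clock: 6.88
tool_pos: [0.619, 0.0162, 0.092]
tcp_rot: [-0.441, 0.554, -0.441, -0.552]
ft_force: [-0.9, -3.6, 11.4]
width: 0.406
```

Run:
```python
from h import *
s,R=state();delta([.6186,.0179,.092],.2275);print('Ftool',R.inv().apply(s['ft_force']))
```

```text
clock 6.8833 tcp [0.619  0.0162 0.092 ] F [-0.86 -3.58 11.42] w 0.406
t [0.     0.     0.0017] w deg [-0.14 -0.11  0.09]
Ftool [-11.41299295   1.61550556  -3.32132282]
```

Emit:
{"method": "servo_tool", "body": {
  "moves": [
    {"tx": -0.001,"ty": 0,"tz": -0.0015,"wx": 0,"wy": 0,"wz": 0,"gripper": 200},
    {"tx": -0.003,"ty": 0,"tz": -0.0015,"wx": 0,"wy": 0,"wz": 0,"gripper": 200},
    {"tx": -0.006,"ty": 0,"tz": -0.0015,"wx": 0,"wy": 0,"wz": 0,"gripper": 200},
    {"tx": -0.01,"ty": 0,"tz": -0.0015,"wx": 0,"wy": 0,"wz": 0,"gripper": 200}
  ]
}}

```text
clock: 7.22
tool_pos: [0.6181, 0.016, 0.1002]
tcp_rot: [0.44, -0.553, 0.441, 0.554]
ft_force: [1.0, -0.7, -1.5]
width: 0.396
```

Run:
```python
from h import *
s,R=state();delta([.6186,.0179,.192],.2275);print('Ftool',R.inv().apply(s['ft_force']))
```

```text
clock 7.2167 tcp [0.6181 0.016  0.1002] F [ 0.96 -0.67 -1.53] w 0.396
t [-0.0918 -0.0008  0.0018] w deg [-0.08  0.01 -0.09]
Ftool [ 1.52733007 -0.78588666 -0.86870871]
```

Emit:
{"method": "servo_tool", "body": {
  "moves": [
    {"tx": -0.008,"ty": 0,"tz": 0,"wx": 0,"wy": 0,"wz": 0,"gripper": 200},
    {"tx": -0.018,"ty": 0,"tz": 0,"wx": 0,"wy": 0,"wz": 0,"gripper": 200},
    {"tx": -0.03,"ty": 0,"tz": 0,"wx": 0,"wy": 0,"wz": 0,"gripper": 200},
    {"tx": -0.045,"ty": 0,"tz": 0,"wx": 0,"wy": 0,"wz": 0,"gripper": 200},
    {"tx": -0.06,"ty": 0,"tz": 0,"wx": 0,"wy": 0,"wz": 0,"gripper": 200},
    {"tx": -0.075,"ty": 0,"tz": 0,"wx": 0,"wy": 0,"wz": 0,"gripper": 200},
    {"tx": -0.085,"ty": 0,"tz": 0,"wx": 0,"wy": 0,"wz": 0,"gripper": 200},
    {"tx": -0.092,"ty": 0,"tz": 0,"wx": 0,"wy": 0,"wz": 0,"gripper": 200}
  ]
}}

```text
clock: 7.88
tool_pos: [0.6188, 0.0166, 0.1948]
tcp_rot: [-0.441, 0.554, -0.44, -0.553]
ft_force: [0.7, 0.9, -1.9]
width: 0.401
```

Emit:
{"method": "servo_tool", "body": {
  "moves": [
    {"tx": 0,"ty": 0,"tz": 0,"wx": 0,"wy": 0,"wz": 0,"gripper": 200},
    {"tx": 0,"ty": 0,"tz": 0,"wx": 0,"wy": 0,"wz": 0,"gripper": 200},
    {"tx": 0,"ty": 0,"tz": 0,"wx": 0,"wy": 0,"wz": 0,"gripper": 200},
    {"tx": 0,"ty": 0,"tz": 0,"wx": 0,"wy": 0,"wz": 0,"gripper": 200},
    {"tx": 0,"ty": 0,"tz": 0,"wx": 0,"wy": 0,"wz": 0,"gripper": 200},
    {"tx": 0,"ty": 0,"tz": 0,"wx": 0,"wy": 0,"wz": 0,"gripper": 200}
  ]
}}

```text
clock: 8.38
tool_pos: [0.6183, 0.0161, 0.1921]
tcp_rot: [0.44, -0.553, 0.441, 0.554]
ft_force: [1.0, -0.9, -1.8]
width: 0.397
```

Run:
```python
from h import *
s,R=state();delta([.6186,.0179,.192],.2275);print('Ftool',R.inv().apply(s['ft_force']));print(s['joint_velocities'].round(3))
p,d=eyes.grab_frame('side')
u=proj('side',[.60,.0,.1])[0];a,b=int(u[0])-50,int(u[1])-55
cv2.imwrite(f'pics/side6.png',cv2.resize(p[b:b+75,a:a+100],None,fx=8,fy=8,interpolation=cv2.INTER_CUBIC)[:,:,::-1])
print([(x['xy'],x['confidence']) for x in nets.mark_of('side','cassette_center')[:2]],proj('side',[.618,.016,.19]))
X=cloud('side',d).reshape(-1,3)
yaw=.2275;c,sn=np.cos(yaw),np.sin(yaw);U=X[:,0]-.618;V=X[:,1]-.0165;x=c*U+sn*V;y=-sn*U+c*V
m=(abs(x)<.06)&(abs(y)<.03)&(X[:,2]>.13)&(X[:,2]<.23)
for lo in np.arange(-.05,.05,.01):
    k=m&(x>lo)&(x<lo+.01); 
    if k.sum()>3: print(round(lo,2),k.sum(),np.percentile(X[k,2],[3,97]).round(4))
```

```text
clock 8.3833 tcp [0.6183 0.0161 0.1921] F [ 0.97 -0.91 -1.84] w 0.397
t [ 0.0001 -0.0007  0.0017] w deg [-0.08  0.01 -0.07]
Ftool [ 1.83840872 -0.74061971 -1.10709983]
[-0.001 -0.003 -0.001 -0.003  0.001 -0.001  0.   ]
[([245.6, 167.2], 0.55)] [[245.83002366 166.02815682]]
-0.05 21 [0.1613 0.1933]
-0.04 34 [0.1573 0.1915]
-0.03 27 [0.1621 0.1957]
-0.02 60 [0.1618 0.2266]
-0.01 49 [0.1647 0.2258]
0.0 35 [0.1589 0.2228]
0.01 8 [0.1596 0.1798]
0.02 12 [0.1573 0.1908]
0.03 20 [0.1551 0.19  ]
0.04 6 [0.1579 0.187 ]
```

View pics/side6.png

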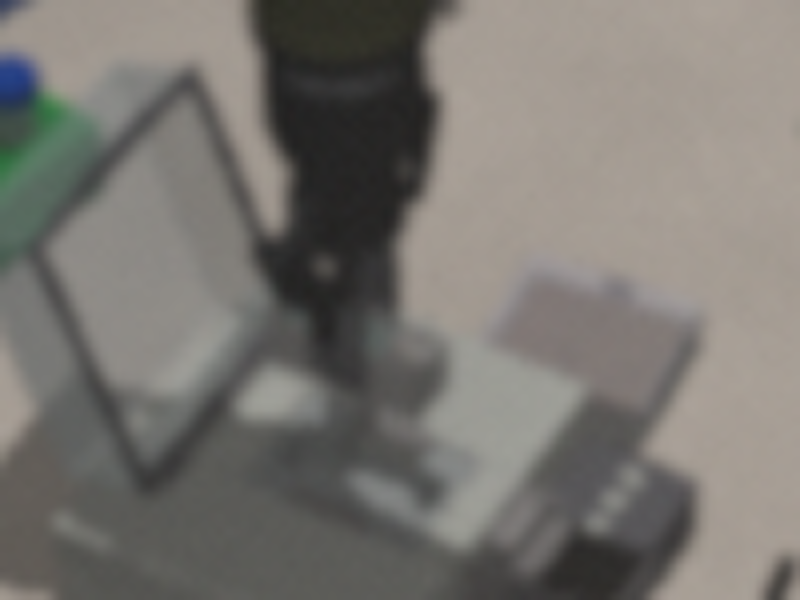

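Run:
```python
from h import *
D=np.median([eyes.grab_frame('side')[1] for _ in range(6)],0)
E=np.median([eyes.grab_frame('top')[1] for _ in range(6)],0)
yaw=.2275;c,sn=np.cos(yaw),np.sin(yaw)
for n,d in(('side',D),('top',E)):
    X=cloud(n,d).reshape(-1,3)
    U=X[:,0]-.618;V=X[:,1]-.0165;x=c*U+sn*V;y=-sn*U+c*V
    for lo,hi in((-.05,-.022),(.022,.05)):
        k=(x>lo)&(x<hi)&(abs(y)<.025)&(X[:,2]>.14)&(X[:,2]<.215)
        if k.sum(): print(n,lo,k.sum(),np.percentile(X[k,2],[2,10,50,75,90,98]).round(4),'x',np.percentile(x[k],[2,98]).round(4))
s,R=state();print(s['tool_pos'],s['width'],s['ft_force'],s['wrist_torque'],s['clock'])
p,_=eyes.grab_frame('side');u=proj('side',[.62,.016,.17])[0].astype(int)
cv2.imwrite('pics/side7.png',cv2.resize(p[u[1]-25:u[1]+25,u[0]-32:u[0]+32],None,fx=12,fy=12,interpolation=cv2.INTER_CUBIC)[:,:,::-1])
```

```text
side -0.05 77 [0.1568 0.162  0.1825 0.1875 0.1897 0.1916] x [-0.0415 -0.0228]
side 0.022 37 [0.1572 0.1602 0.1788 0.1863 0.1898 0.1909] x [0.0225 0.0411]
[0.61858912 0.01607783 0.19280957] 0.3981208345520681 [ 0.221152    0.06463007 -1.57637948] [ 0.02860095 -0.0029616  -0.00025936] 9.0833
```

View pics/side7.png

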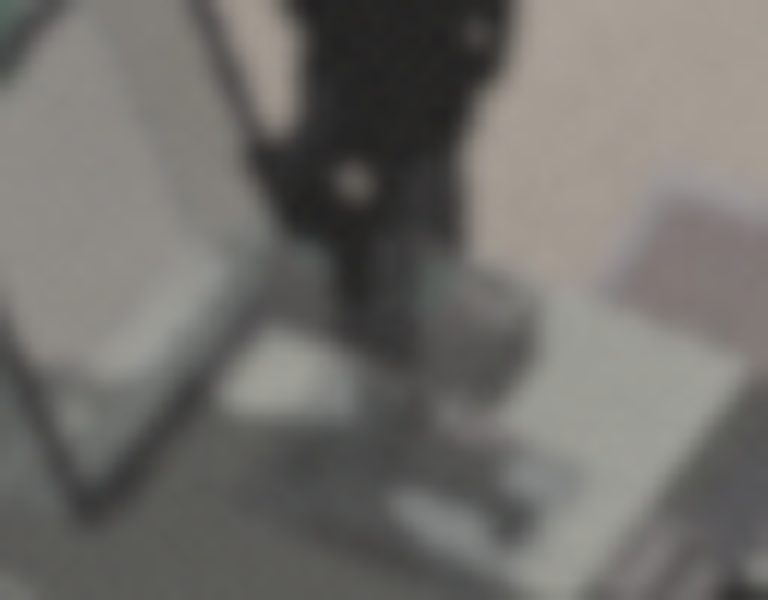

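```bash
python3 -c "
from rig import workorder,bot
print(workorder.sign_off(),bot.observe()['clock'])"
```

```text
the job is handed in; nothing more can be done
the job is handed in; nothing more can be done
```

I pressed the pedal to its stop, the hood sprang open by itself, and I pinched both catches and lifted the cassette straight up. I handed the job in at about 9.1 s on the clock, with the cassette still held.

**Pedal:** the force on the pedal rose sharply to about 28 N at the stop. The hood was standing open in every picture after that.

**Lift and hold:**
- **Height:** the tool went from z = 0.092 to about 0.192 m. The depth images put the cassette's underside at about 0.157 m, against 0.055 m in the bay.
- **Level:** its two ends differ by about 1 mm or less in height, which is within the depth noise.
- **Hanging free:** the wrist carries only about 1.6 N, which fits the cassette's weight. Joint speeds are near zero.

**Disagreements and gaps:**
- **Opening while pinched:** it reads about 34 mm, while the catches should stop at 37 mm. I took this as an offset in the opening reading. The fingers stopped well short of their commanded closure, so I believe the catches are fully in, but I could not see them directly.
- **Grip position:** the tool settled about 1.7 mm to the side of my camera estimate, so I shifted to match before lifting.
- **Top camera:** it returned no usable points on the raised cassette, so the level check rests on the side camera alone.
- **Other items on the bench:** I did not measure them again at the end. The arm stayed clear of them, and those visible in the side pictures (slide box, tube rack, marker pen) showed no obvious change.

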